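# Tip wheel nuts into the soak can

## Robot

A 6-joint arm with a two-finger parallel gripper is mounted at the origin on the work surface. World frame = base frame: x ahead of the robot, y to its left, z up, the work surface at z = 0. Lengths are in m, angles in rad, forces in N, time in s.
With the tool pointing down it reaches from about 0.375 to 0.975 m from the base axis. Payload 3.8 kg.
Tool frame: the origin (TCP) lies at the very end of the fingers, on their centre line; the grasp point (between the pads) lies 19 mm behind it; z points along the fingers, y is the line along which they close (so a half turn about z gives the same grasp; the last joint's range is limited). The gripper opens to 85 mm and grips with 20 to 120 N. Pads are 22 mm wide; open, the fingers measure 114 mm over their backs; the gripper's body (76 mm by 85 mm) begins 54 mm behind the grasp point. The pads swing forward as they close: fully open they stand 13 mm farther back than shut.
Start: joints at [-1.333, 0.264, 1.604, -0, 1.274, -0.037], TCP at [0.183, -0.65, 0.231] pointing down, gripper open.
Joint ranges: [-2.63, 2.63], [-0.94, 2.18], [0.31, 2.57], [-1.31, 4.45], [0, 2.66], [-2.55, 2.55]. Speed limits (rad/s): [2.57, 2.57, 3.14, 3.14, 3.14, 3.14].

## Interface

Orientations are given as a rotation vector (axis times angle).
In Python, from workcell import bot, vision gives the robot as it stands. The module is installed in compiled form; this text tells all that it offers.
- The arm moves only by the tool play_rows, never from a script. Its argument "moves" is a list that holds one entry, the list of rows, each a list of 7 numbers: the turn, a rotation vector about the tool's x, y, z as a fraction of full scale, then the shift along the tool's x, y, z as a fraction of full scale, then the finger opening in mm, from 0 to 85.4. In form: [[[ax, ay, az, x, y, z, jaw], ...]]. A call has 1 to 5 rows; each row shifts and turns the commanded pose from where the row before left it, along the tool's axes as they then stand; what a row does not reach is not made up. Full scale, the value 1, is 0.1 m for a shift and 0.5 rad for a turn. A row lasts 1/12 s, in which the tool goes at most 41.7 mm and 7.16 degrees, less where a joint would pass 70% of its speed; a pose out of reach is approached as far as the arm can. A call with a number of a shift or a turn outside -1 to 1 is refused whole. A call with a gripper value outside its range is refused whole. The fingers move at their own pace and stop on an object; "newtons" is the grip in N (left out, the last holds). Time passes only in rows, so rows that do not move let the fingers close. It gives the time, the measured TCP pose, the force, the opening and the grip force at its end, in the units of the state.
- bot.read_state(): the state, without advancing time (a new reading comes with each control period).
- vision.read_camera(name): name is "scene" or "top"; returns a dict with "image" (420x560x3 uint8, red, green, blue), "depth" (420x560 float32, m along the optical axis (not along the pixel's ray), 0 where there is no reading), "K" (3x3 intrinsics, pixels), "R" (3x3) and "t" (3): a world point X has camera coordinates R X + t. Camera axes: x right, y down, z forward; pixel columns grow to the right and rows downward; lengths in m; the calibration is good to about 2 mm. A picture is of the moment at which its call begins.
- bot.finish_job(): hands the job in; it is judged then, once.
The state is a dict: "time": time; "q": joint angles; "joint_vel": joint speeds; "joint_torque": joint torques, N m; "tool_pos": TCP position; "tcp_rot": TCP orientation; "wrist_force": force on the tool from outside, world axes, zero at the start; "torque": the same for the moment, N m; "width": opening from 0.0 (shut) to 1.0 (fully open); "grip_force": force on a finger pad.
Only numpy, scipy, OpenCV 4.12 (cv2) and the standard library are available. Lean on these libraries where they do the work, as an engineer would, in place of code of your own. Each camera call takes 0.05 s, during which the arm holds its last target. There are 200 camera calls.

## Task

Lift the lid off the red soak can by its knob and lay it, knob up, on the middle of the blue mat. Then pick up the nut tray by its sloping orange grip, carry it over and tip it so that all four wheel nuts slide off its open front edge into the can, and set the empty tray back down flat on the bench. Leave the can where it stands and do not disturb the other things on the bench.

Things in the scene. Friction and masses are not known exactly. Their poses are not given: they have to be found in the camera images.
- can: red round soak can with a yellow band, open-topped under its lid, loose and heavy (1.6 kg). Outside 170 diameter, 100 high, wall 4, floor 5 thick, so the mouth is 160 wide and at 100 above its origin. Origin: centre of its underside; z up.
- lid: loose yellow round lid, on the can's rim at the start, 0.25 kg: flange 178 diameter, 4 thick, over a plug 144 diameter, 6 high that drops inside the rim (on a table it rests on the plug); black knob on top; 46 high in all. Origin: centre of the plug's underside (94 above the can's underside when closed); z up.
- lid_knob (a point): middle of the lid's black knob, an upright cylinder 25 diameter and 26 high (from 13 below to 13 above this point), 33 above the lid's origin, on the lid's axis.
- mat: blue square rubber mat fixed on the bench, 180 x 180 x 4 thick: the place for the lid. Origin: centre of its underside.
- tray: aluminium tray, 0.3 kg: floor 120 long (x) x 100 wide (y) x 4 thick; walls 22 to 26 high at the sides and back (-x); front edge (+x) open. An orange grip flange, 80 wide (y) and 10 thick, rises at the back, leaning back 30 degrees from vertical, from 22 to 85 high; its slope runs along (-0.5, 0, 0.866). Origin: centre of the floor's underside; x to the open front edge, z up.
- tray_lip (a point): middle of the open front edge, on the upper face of the floor: (60, 0, 4) mm in the tray's frame.
- tray_grip (a point): place to pinch the orange flange across its 10 mm thickness, with the fingers along its slope: 45 mm up the flange from its foot, at (-81.5, 0, 61) mm in the tray's frame; the flange goes on 27 mm farther up its slope from here.
- nut0: brass-coloured hexagonal wheel nut, 24 across flats, 26 high, about 60 g, one of four standing in the tray at the start. Origin: centre of the end that is its underside at the start. How easily the nuts slide differs from one run to the next.
- nut1: brass-coloured hexagonal wheel nut, 24 across flats, 26 high, about 60 g, one of four standing in the tray at the start. Origin: centre of the end that is its underside at the start. How easily the nuts slide differs from one run to the next.
- nut2: brass-coloured hexagonal wheel nut, 24 across flats, 26 high, about 60 g, one of four standing in the tray at the start. Origin: centre of the end that is its underside at the start. How easily the nuts slide differs from one run to the next.
- nut3: brass-coloured hexagonal wheel nut, 24 across flats, 26 high, about 60 g, one of four standing in the tray at the start. Origin: centre of the end that is its underside at the start. How easily the nuts slide differs from one run to the next.
- filter: bystander, loose: oil filter, white with a blue band, upright cylinder 72 dia x 92 high. Origin: centre of its underside.
- spray: bystander, loose: aerosol can, black with yellow label and red cap, upright, 60 dia x 170 high. Origin: centre of its underside.
- carton: bystander, loose: blue and white small carton, 60 (x) x 90 (y) x 70 high. Origin: centre of its underside.
- socket: bystander, loose: steel wrench socket standing upright, 28 dia x 38 high. Origin: centre of its underside.
- wrench: bystander, loose: steel open-ended wrench lying flat along its x axis, 150 long. Origin: centre of its underside.
- fluid: bystander, loose: amber bottle with blue label and black cap, 70 dia x 190 high. Origin: centre of its underside.
There are look-alikes about, which are no part of the job. Leave any green, purple or white look-alike of the can alone.

How it is judged:
On the way, in this order (a step that is already met when the one before it is completed fails the run):
1. the lid lies released on the mat, knob up (horizontal distance between lid and mat below 0.05 m and height (world z) of lid below 0.012 m and angle between lid's own z axis and vertical below 0.1 rad and contact force between the fingers and lid below 0.1 N), for 0.2 s.
2. the tray is being tipped nose-down with its front edge over the can (horizontal distance between tray_lip and can below 0.085 m and height (world z) of tray_lip above 0.09 m and angle between tray's own x axis and vertical above 1.82 rad), for 0.05 s.
3. all four nuts are in the can (horizontal distance between each of nut0, nut1, nut2, nut3 and can below 0.08 m and z of nut0 in the frame of can between 0 and 0.085 m and z of nut1 in the frame of can between 0 and 0.085 m and z of nut2 in the frame of can between 0 and 0.085 m and z of nut3 in the frame of can between 0 and 0.085 m), for 0.2 s.
At the end, for the whole second after the job is handed in: All nuts at rest in the can below its rim; can upright, within 50 mm of its start; lid knob up on the mat, centre within 50 mm of the mat's, within 0.1 rad of level; tray flat on the bench (0.08 rad, underside below 12 mm), at rest; bystanders within 30 mm of their starts (all of step 3 and horizontal distance between lid and mat below 0.05 m and height (world z) of each of lid, tray below 0.012 m and angle between each of lid, can's own z axis and vertical below 0.1 rad and angle between tray's own z axis and vertical below 0.08 rad and linear speed of each of tray, nut0, nut1, nut2, nut3 below 0.02 m/s and height (world z) of can below 0.01 m and distance of can from where it was at the start of the episode below 0.05 m and distance of each of filter, spray, carton, socket, wrench, fluid from where it was at the start of the episode below 0.03 m); the robot touches nothing.
It fails at once if the can is shoved more than 60 mm or tipped over (distance of can from where it was at the start of the episode above 0.06 m or angle between can's own z axis and vertical above 0.35 rad).
It fails at once if a bystander is knocked more than 40 mm from its place (distance of any of filter, spray, carton, socket, wrench, fluid from where it was at the start of the episode above 0.04 m).
It also fails if it takes over 72 s, if anything falls off the work surface, if the arm or the gripper's body presses on something with over 40 N, if the wrist force passes 120 N, or if a joint passes its speed limit or range.

## Working session

There is one attempt and no reset: what is moved stays moved. The work goes in short steps, Python scripts to look and compute and a tool call to move; the robot and the scene stay as the last step left them, time stands still between calls to the robot, and variables do not carry over. Pictures are saved under pics/ and viewed, at most 10 in all, crops included, and the job is handed in when it is done.

Besides the shell and the picture viewer there is one more tool, called after "Call:" as name([rows], argument=value, ...), one row to a line, values as JSON. play_rows: Moves the arm, as the interface text tells. Its arguments: {"type":"object","properties":{"moves":{"type":"array","items":{"type":"array","items":{"type":"array","items":{"type":"number"}}}},"newtons":{"type":"number"}},"required":["moves"]}

```bash
mkdir -p pics; cat > h.py <<'E'
import numpy as np, cv2
from workcell import bot, vision
def cam(n):
    c=vision.read_camera(n); return c
def world(c):
    d=c["depth"].astype(float); h,w=d.shape
    u,v=np.meshgrid(np.arange(w),np.arange(h))
    K=c["K"]; P=np.stack([(u-K[0,2])/K[0,0]*d,(v-K[1,2])/K[1,1]*d,d],-1)
    return (P-c["t"])@c["R"]
E
python3 - <<'E'
from h import *
for n in("scene","top"):
    c=cam(n); cv2.imwrite(f"pics/{n}0.png",c["image"][:,:,::-1]); np.savez(f"{n}0.npz",**c)
    print(n,c["K"].round(1).tolist(),(-c["R"].T@c["t"]).round(3),c["R"].round(2).tolist())
print(bot.read_state())
E
```

```text
scene [[432.2, 0.0, 269.7], [0.0, 432.2, 212.3], [0.0, 0.0, 1.0]] [1.364 0.523 0.78 ] [[-0.55, 0.84, -0.02], [0.47, 0.28, -0.84], [-0.69, -0.47, -0.55]]
top [[464.7, 0.0, 273.6], [0.0, 464.7, 214.3], [0.0, 0.0, 1.0]] [ 0.331 -0.04   1.751] [[0.02, -1.0, 0.01], [-0.99, -0.02, -0.11], [0.11, -0.0, -0.99]]
{'time': 0.1, 'q': array([-1.33291462e+00,  2.64719365e-01,  1.60526247e+00,  2.93454683e-05,
        1.27369701e+00, -3.69049563e-02]), 'joint_vel': array([-0.00128001, -0.00065348, -0.00256096,  0.0015838 ,  0.00040988,
        0.0004286 ]), 'joint_torque': array([ 4.07638718e-04, -5.16708291e+01, -3.68587267e+01, -3.53860258e-06,
        6.25687375e-03, -2.88643639e-05]), 'tool_pos': array([ 0.1830017 , -0.64902204,  0.230045  ]), 'tcp_rot': array([-3.10993041e+00, -4.29979103e-01,  2.84716348e-04]), 'wrist_force': array([0.05621181, 0.04050678, 0.73961537]), 'torque': array([-0.0586831 ,  0.0238126 ,  0.01938365]), 'grip_force': 0.0, 'width': 0.9981271273896093}
```

View pics/top0.png

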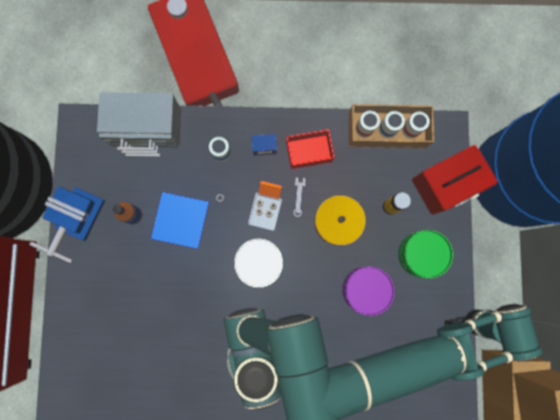

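View pics/scene0.png

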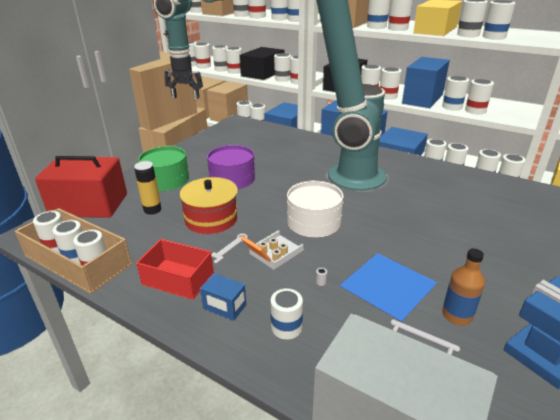

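The top view shows the lidded can at (340,219) and the tray at (266,205), grip at (270,189) and open front towards the base. It also shows the mat at (180,220) and the white, purple and green decoys at (258,262), (369,290) and (427,254). The wrench is at (298,197), the socket at (220,198) and the spray at (400,202). Next I'll measure them.

```bash
cat > m.py <<'E'
from h import *
def comp(n,lo,hi,win,zr=(-.01,.3),c=None):
    c=c or dict(np.load(f"{n}0.npz")); W=world(c)
    hsv=cv2.cvtColor(c["image"],cv2.COLOR_RGB2HSV); m=cv2.inRange(hsv,lo,hi)>0
    x0,y0,x1,y1=win; k=np.zeros_like(m); k[y0:y1,x0:x1]=1
    m&=k&(W[...,2]>zr[0])&(W[...,2]<zr[1]); return W[m],m
E
python3 - <<'E'
from m import *
def rep(s,P):print(s,len(P),"med",np.median(P,0).round(4),"mid",((np.percentile(P,1,0)+np.percentile(P,99,0))/2).round(4),"ext",np.ptp(P,0).round(3))
Y=(20,120,90),(34,255,255)
rep("lid",comp("top",*Y,(310,190,370,250),(.09,.12))[0])
rep("lidS",comp("scene",*Y,(170,170,245,235),(.09,.12))[0])
K=(0,0,0),(180,255,60)
rep("knob",comp("top",*K,(330,208,352,230),(.12,.16))[0])
rep("knobS",comp("scene",*K,(195,175,222,195),(.1,.16))[0])
B=(100,120,80),(125,255,255)
P,_=comp("top",*B,(148,188,212,252),(-.01,.02));rep("mat",P);print(cv2.minAreaRect((P[:,:2]*1000).astype(np.float32)))
P,_=comp("scene",*B,(340,250,440,320),(-.01,.02));rep("matS",P);print(cv2.minAreaRect((P[:,:2]*1000).astype(np.float32)))
O=(4,150,120),(18,255,255)
for n,w in(("top",(255,178,285,200)),("scene",(230,228,275,262))):
    P,_=comp(n,*O,w,(.01,.12));rep("grip"+n,P);print(cv2.minAreaRect((P[:,:2]*1000).astype(np.float32)))
    c=P.mean(0);s=np.linalg.svd(P-c)[2];print(s.round(3),np.linalg.svd(P-c)[1].round(3))
N=(14,60,60),(30,255,255)
P,m=comp("top",*N,(248,192,285,232),(.005,.06))
n,l,st,ce=cv2.connectedComponentsWithStats(m.astype(np.uint8));print(st[1:,4],ce[1:].round(1).tolist())
G=(0,0,90),(180,60,255)
P,_=comp("top",*G,(243,188,290,236),(-.02,.06));rep("tray",P);print(cv2.minAreaRect((P[:,:2]*1000).astype(np.float32)))
c=dict(np.load("top0.npz"));W=world(c)
for nm,u,v in(("white",258,262),("purple",369,290),("green",427,254),("spray",400,202),("socket",220,198),("wr",298,197),("fluid",124,212),("carton",264,145),("bin",310,149),("filter",218,147)):print(nm,W[v,u].round(3))
E
```

```text
lid 1874 med [ 0.5031 -0.2827  0.1045] mid [ 0.5044 -0.2832  0.1046] ext [0.174 0.173 0.026]
lidS 1221 med [ 0.5158 -0.2744  0.1027] mid [ 0.5068 -0.2822  0.1027] ext [0.178 0.181 0.02 ]
  return _methods._mean(a, axis=axis, dtype=dtype,
  ret = um.true_divide(
Traceback (most recent call last):
IndexError: index -1 is out of bounds for axis 0 with size 0
```

```bash
python3 - <<'E'
from m import *
def rep(s,P):
    if len(P)<4: print(s,len(P));return
    print(s,len(P),"med",np.median(P,0).round(4),"mid",((np.percentile(P,1,0)+np.percentile(P,99,0))/2).round(4),"ext",np.ptp(P,0).round(3),[np.round(x,1) for x in cv2.minAreaRect((P[:,:2]*1000).astype(np.float32))])
A=(0,0,0),(180,255,255)
rep("knob",comp("top",*A,(330,208,352,230),(.125,.16))[0])
rep("knobS",comp("scene",*A,(195,175,222,195),(.118,.16))[0])
B=(100,120,80),(125,255,255)
rep("mat",comp("top",*B,(148,188,212,252),(-.01,.02))[0])
rep("matS",comp("scene",*B,(340,250,440,320),(-.01,.02))[0])
O=(4,150,120),(18,255,255)
for n,w in(("top",(255,178,285,200)),("scene",(230,228,275,262))):
    P,_=comp(n,*O,w,(.01,.12));rep("grip"+n,P)
    if len(P)>4: U,s,V=np.linalg.svd(P-P.mean(0),full_matrices=False);print(V.round(3).tolist(),s.round(3),P[:,2].min(),P[:,2].max())
N=(14,60,60),(30,255,255)
P,m=comp("top",*N,(248,192,285,232),(.005,.06));W=world(dict(np.load("top0.npz")))
n,l,st,ce=cv2.connectedComponentsWithStats(m.astype(np.uint8))
for i in range(1,n):print("nut",st[i,4],ce[i].round(1),np.median(W[l==i],0).round(3))
G=(0,0,100),(180,60,255)
rep("tray",comp("top",*G,(243,188,290,236),(-.02,.06))[0])
rep("traywall",comp("top",*G,(243,188,290,236),(.015,.04))[0])
for nm,u,v in(("white",258,262),("purple",369,290),("green",427,254),("spray",400,202),("socket",220,198),("wr",298,197),("fluid",124,212),("carton",264,145),("bin",310,149),("filter",218,147)):print(nm,W[v,u].round(3))
c=dict(np.load("top0.npz"));cv2.imwrite("pics/tray0.png",cv2.resize(c["image"][175:240,235:310,::-1],None,fx=8,fy=8,interpolation=2))
E
```

```text
knob 43 med [ 0.5038 -0.2818  0.1389] mid [ 0.5036 -0.2818  0.1369] ext [0.022 0.021 0.018] [array([ 503.4, -281.7]), array([21.6, 21.1]), np.float64(2.7)]
knobS 71 med [ 0.5113 -0.2778  0.1333] mid [ 0.5065 -0.2822  0.1293] ext [0.027 0.025 0.022] [array([ 506.3, -282.1]), array([24.9, 27.1]), np.float64(89.9)]
mat 2381 med [0.5045 0.3081 0.0048] mid [0.5047 0.3084 0.0044] ext [0.212 0.211 0.028] [array([505.8, 309.9]), array([188.1, 186.5]), np.float64(78.8)]
matS 3379 med [0.5128 0.314  0.0027] mid [0.507  0.3087 0.0025] ext [0.211 0.21  0.012] [array([502.1, 307.8]), array([183.8, 188.3]), np.float64(79.3)]
griptop 252 med [ 0.6168 -0.0312  0.067 ] mid [ 0.6181 -0.0311  0.0606] ext [0.05  0.077 0.067] [array([617.6, -29.8]), array([78. , 38.4]), np.float64(75.6)]
[[-0.211, -0.977, 0.034], [-0.51, 0.08, -0.857], [-0.834, 0.198, 0.515]] [0.346 0.311 0.051] 0.027000464045182995 0.09378486055288165
gripscene 161 med [ 0.6326 -0.0181  0.0762] mid [ 0.6216 -0.0267  0.0575] ext [0.073 0.08  0.071] [array([613.8, -21. ]), array([73.1, 64.7]), np.float64(65.8)]
[[0.0, 0.931, -0.364], [0.55, 0.304, 0.778], [0.835, -0.2, -0.512]] [0.299 0.209 0.046] 0.014334274815965244 0.08560671151217591
tray 1919 med [ 0.5282 -0.007   0.003 ] mid [ 0.5406 -0.0172  0.0132] ext [0.182 0.178 0.057] [array([543.5, -17. ]), array([181.8, 176. ]), np.float64(1.0)]
traywall 262 med [ 0.5527 -0.0148  0.0276] mid [ 0.5419 -0.0121  0.0265] ext [0.134 0.122 0.024] [array([539.6, -11.6]), array([100., 120.]), np.float64(76.8)]
white [0.35  0.007 0.084]
purple [ 0.258 -0.389  0.083]
green [ 0.389 -0.599  0.082]
spray [ 0.563 -0.482  0.164]
socket [0.585 0.154 0.04 ]
wr [ 0.598 -0.138  0.013]
fluid [0.514 0.471 0.156]
carton [ 0.783 -0.006  0.067]
bin [ 0.786 -0.182  0.007]
filter [0.764 0.16  0.098]
```

View pics/tray0.png

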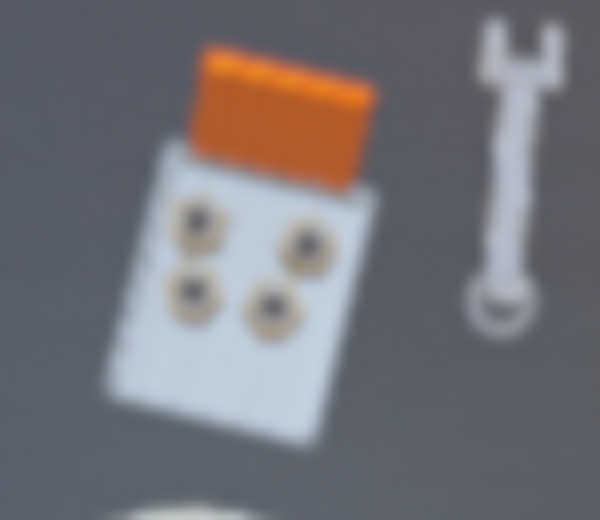

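The crop shows the four nuts well back in the tray, the open edge at the bottom left and the orange grip at the top. The measurements agree between the two views: knob (.505,-.282), mat (.504,.309) and grip (.619,-.030), with tray heading 167°. I'll move over the knob now.

Call:
play_rows([
  [[0,0,0,0.315,-0.205,0,85],[0,0,0,0.315,-0.205,0,85],[0,0,0,0.315,-0.205,0,85],[0,0,0,0.315,-0.205,0,85],[0,0,0,0.315,-0.205,0,85]],
], newtons=60)

```text
time: 0.52
tool_pos: [0.3075, -0.5066, 0.2306]
tcp_rot: [-3.111, -0.429, 0.0]
wrist_force: [0.4, 0.0, -0.6]
width: 1.0
grip_force: 0.0
```

Call:
play_rows([
  [[0,0,0,0.315,-0.205,0,85],[0,0,0,0.315,-0.205,0,85],[0,0,0,0.315,-0.205,0,85],[0,0,0,0.315,-0.205,0,85],[0,0,0,0.315,-0.205,0,85]],
])

```text
time: 0.93
tool_pos: [0.4313, -0.3651, 0.2309]
tcp_rot: [-3.112, -0.43, 0.001]
wrist_force: [1.1, 0.2, 0.1]
width: 0.997
grip_force: 0.0
```

Call:
play_rows([
  [[0,0,0,0.315,-0.205,0,85],[0,0,0,0.315,-0.205,0,85],[0,0,0,0.315,-0.205,0,85],[0,0,0,0,0,0,85],[0,0,0,0,0,0,85]],
])

```text
time: 1.35
tool_pos: [0.5058, -0.2802, 0.2307]
tcp_rot: [-3.111, -0.436, 0.001]
wrist_force: [-0.5, -1.0, -0.5]
width: 0.993
grip_force: 0.0
```

```bash
cat >> h.py <<'E'
from scipy.spatial.transform import Rotation as Ro
def st():
    s=bot.read_state(); R=Ro.from_rotvec(s["tcp_rot"])
    open("log.txt","a").write(repr(np.r_[s["q"],s["tool_pos"],s["tcp_rot"]].tolist())+"\n")
    print("t",round(s["time"],2),"p",s["tool_pos"].round(4),"q",s["q"].round(3),"w",round(s["width"],3),"gf",round(float(s["grip_force"]),1),"F",s["wrist_force"].round(1))
    return s,R
def go(p,rv=None):  # print tool-frame shift (full-scale) and turn to target
    s,R=st(); d=R.inv().apply(np.array(p)-s["tool_pos"])*10
    print("shift",d.round(3),"mm",(np.linalg.norm(d)*100).round(0))
    if rv is not None: print("turn",((R.inv()*Ro.from_rotvec(rv)).as_rotvec()/.5).round(3))
E
python3 -c "
from h import *
go([.505,-.282,.11])"
```

```text
t 1.35 p [ 0.5058 -0.2802  0.2307] q [-0.549  0.083  1.816 -0.     1.244  0.743] w 0.993 gf 0.0 F [-0.5 -1.  -0.5]
shift [-0.012  0.016  1.207] mm 121.0
```

Call:
play_rows([
  [[0,0,0,-0.01,0.02,0.3,85],[0,0,0,0,0,0.3,85],[0,0,0,0,0,0.3,85],[0,0,0,0,0,0.2,85],[0,0,0,0,0,0.1,85]],
])

```text
time: 1.77
tool_pos: [0.5011, -0.284, 0.1072]
tcp_rot: [-3.109, -0.427, 0.008]
wrist_force: [0.1, 0.5, -0.2]
width: 0.995
grip_force: 0.0
```

Call:
play_rows([
  [[0,0,0,0,0,0,85],[0,0,0,0,0,0,15],[0,0,0,0,0,0,15],[0,0,0,0,0,0,15],[0,0,0,0,0,0,15]],
])

```text
time: 2.18
tool_pos: [0.5057, -0.2851, 0.1132]
tcp_rot: [3.11, 0.43, 0.004]
wrist_force: [-0.4, 0.9, -0.2]
width: 0.447
grip_force: 0.0
```

Call:
play_rows([
  [[0,0,0,0,0,0,15],[0,0,0,0,0,0,15],[0,0,0,0,0,0,15],[0,0,0,0,0,0,15],[0,0,0,0,0,0,15]],
])

```text
time: 2.6
tool_pos: [0.5056, -0.2848, 0.113]
tcp_rot: [3.11, 0.43, 0.003]
wrist_force: [-0.8, -0.6, 6.2]
width: 0.273
grip_force: 59.0
```

```bash
python3 -c "
from h import *
st()"
```

```text
t 2.6 p [ 0.5056 -0.2848  0.113 ] q [-0.556  0.187  1.928  0.     1.024  0.74 ] w 0.273 gf 59.0 F [-0.8 -0.6  6.2]
```

Call:
play_rows([
  [[0,0,0,0,0,-0.1,15],[0,0,0,0,0,-0.2,15],[0,0,0,0,0,-0.3,15],[0,0,0,0,0,-0.3,15],[0,0,0,0,0,-0.2,15]],
])

```text
time: 3.02
tool_pos: [0.505, -0.2844, 0.2242]
tcp_rot: [3.111, 0.43, 0.003]
wrist_force: [1.5, -0.6, -1.4]
width: 0.268
grip_force: 59.0
```

Call:
play_rows([
  [[0,0,0,0,0,0,15],[0,0,0,0.05,-0.18,0,15],[0,0,0,0.1,-0.3575,0,15],[0,0,0,0.1,-0.3575,0,15],[0,0,0,0.1,-0.3575,0,15]],
])

```text
time: 3.43
tool_pos: [0.5029, -0.1528, 0.2196]
tcp_rot: [-3.111, -0.428, 0.004]
wrist_force: [0.3, 1.4, -1.4]
width: 0.271
grip_force: 59.2
```

Call:
play_rows([
  [[0,0,0,0.1,-0.3575,0,15],[0,0,0,0.1,-0.3575,0,15],[0,0,0,0.1,-0.3575,0,15],[0,0,0,0.1,-0.3575,0,15],[0,0,0,0.1,-0.3575,0,15]],
])

```text
time: 3.85
tool_pos: [0.5024, 0.0331, 0.2198]
tcp_rot: [-3.112, -0.43, 0.003]
wrist_force: [1.5, -0.1, -1.5]
width: 0.271
grip_force: 59.2
```

Call:
play_rows([
  [[0,0,0,0.1,-0.3575,0,15],[0,0,0,0.1,-0.3575,0,15],[0,0,0,0.1,-0.3575,0,15],[0,0,0,0.1,-0.3575,0,15],[0,0,0,0.1,-0.3575,0,15]],
])

```text
time: 4.27
tool_pos: [0.502, 0.2185, 0.2197]
tcp_rot: [3.111, 0.431, -0.004]
wrist_force: [1.2, -0.4, -2.3]
width: 0.265
grip_force: 59.2
```

Call:
play_rows([
  [[0,0,0,0.1,-0.3575,0,15],[0,0,0,0.1,-0.3575,0,15],[0,0,0,0.05,-0.18,0,15],[0,0,0,0,0,0,15],[0,0,0,0,0,0,15]],
])

```text
time: 4.68
tool_pos: [0.5021, 0.3104, 0.2195]
tcp_rot: [3.11, 0.434, -0.004]
wrist_force: [-0.6, -0.9, -1.8]
width: 0.275
grip_force: 59.4
```

```bash
python3 -c "
from h import *
go([.504,.309,.025],[3.11,.43,0])"
```

```text
t 4.68 p [0.5021 0.3104 0.2195] q [ 5.120e-01  1.150e-01  1.802e+00 -1.000e-03  1.228e+00  1.805e+00] w 0.275 gf 59.4 F [-0.6 -0.9 -1.8]
shift [0.02  0.016 1.945] mm 195.0
turn [-0.002  0.005  0.005]
```

Lid held. Lower it to about z .026, settle, then release.

Call:
play_rows([
  [[0,0,0,0.01,0.02,0.3,15],[0,0,0,0,0,0.4,15],[0,0,0,0,0,0.4,15],[0,0,0,0,0,0.4,15],[0,0,0,0,0,0.2,15]],
])

```text
time: 5.1
tool_pos: [0.5008, 0.3043, 0.0453]
tcp_rot: [3.108, 0.428, -0.013]
wrist_force: [-0.9, -0.5, -1.4]
width: 0.273
grip_force: 59.4
```

Call:
play_rows([
  [[0,0,0,0,0,0.1,15],[0,0,0,0,0,0.05,15],[0,0,0,0,0,0.04,15],[0,0,0,0,0,0.03,15],[0,0,0,0,0,0,15]],
])

```text
time: 5.52
tool_pos: [0.506, 0.3087, 0.0307]
tcp_rot: [-3.111, -0.43, -0.004]
wrist_force: [0.1, 0.5, -2.1]
width: 0.273
grip_force: 59.3
```

```bash
python3 -c "
from h import *
st()"
```

```text
t 5.52 p [0.506  0.3087 0.0307] q [ 0.506  0.308  1.952 -0.     0.879  1.802] w 0.273 gf 59.3 F [ 0.1  0.5 -2.1]
```

Call:
play_rows([
  [[0,0,0,0,0,0.04,15],[0,0,0,0,0,0.03,15],[0,0,0,0,0,0,15],[0,0,0,0,0,0,15],[0,0,0,0,0,0,15]],
])

```text
time: 5.93
tool_pos: [0.5055, 0.3088, 0.023]
tcp_rot: [-3.111, -0.43, -0.003]
wrist_force: [1.1, 0.6, 0.8]
width: 0.269
grip_force: 59.6
```

Call:
play_rows([
  [[0,0,0,0,0,0,70],[0,0,0,0,0,0,70],[0,0,0,0,0,0,70],[0,0,0,0,0,0,70],[0,0,0,0,0,0,70]],
])

```text
time: 6.35
tool_pos: [0.5047, 0.3082, 0.0222]
tcp_rot: [3.112, 0.43, -0.0]
wrist_force: [0.3, 0.1, -0.7]
width: 0.819
grip_force: 0.0
```

Call:
play_rows([
  [[0,0,0,0,0,0,70],[0,0,0,0,0,0,70],[0,0,0,0,0,-0.2,70],[0,0,0,0,0,-0.3,70],[0,0,0,0,0,-0.4,70]],
])

```text
time: 6.77
tool_pos: [0.502, 0.3067, 0.1096]
tcp_rot: [3.109, 0.43, -0.011]
wrist_force: [0.5, 0.9, 0.0]
width: 0.82
grip_force: 0.0
```

Call:
play_rows([
  [[0,0,0,0,0,-0.4,70],[0,0,0,0,0,-0.4,70],[0,0,0,0,0,-0.4,70],[0,0,0,0,0,0,70],[0,0,0,0,0,0,70]],
])

```text
time: 7.18
tool_pos: [0.5069, 0.3095, 0.2368]
tcp_rot: [-3.109, -0.43, -0.012]
wrist_force: [0.0, 0.0, -0.1]
width: 0.817
grip_force: 0.0
```

```bash
cat > fk.py <<'E'
from h import *
from scipy.optimize import least_squares
# fit: d1, a1, L2, a3, L4, d6 ; convention: q2 from vertical, tool dir angle q2+q3+q5
def fk(p,q):
    d1,a1,L2,a3,L4,d6=p
    B=Ro.from_euler("z",q[0])
    R2=B*Ro.from_euler("y",q[1]); R3=B*Ro.from_euler("y",q[1]+q[2])
    R=R3*Ro.from_euler("z",S4*q[3])*Ro.from_euler("y",q[4])
    x=np.array([0,0,d1])+B.apply([a1,0,0])+R2.apply([0,0,L2])+R3.apply([a3,0,L4])+R.apply([0,0,d6])
    return x,R*Ro.from_euler("z",np.pi/2+q[5])   # checked below
S4=1
def data(): return np.array([eval(l) for l in open("log.txt")])
def fit():
    D=data()
    f=lambda p:np.concatenate([fk(p,d[:6])[0]-d[6:9] for d in D]+[1e-3*(p-np.array([.18,0,.4,0,.4,.25]))])
    return least_squares(f,[.18,0,.4,0,.4,.25])
E
python3 - <<'E'
from fk import *
st(); o=fit(); print(o.x.round(4),o.cost)
for d in data():
    x,R=fk(o.x,d[:6]); print(((x-d[6:9])*1000).round(1),(R.inv()*Ro.from_rotvec(d[9:12])).magnitude().round(3))
c=cam("top"); cv2.imwrite("pics/top1.png",c["image"][140:300,100:440,::-1].repeat(2,0).repeat(2,1))
from m import *
P,_=comp("top",(20,120,90),(34,255,255),(130,180,220,260),(-.01,.06),c); print(len(P),((np.percentile(P,1,0)+np.percentile(P,99,0))/2).round(4),np.median(P,0).round(4),np.ptp(P,0))
E
```

```text
t 7.18 p [0.5069 0.3095 0.2368] q [0.506 0.103 1.783 0.    1.248 1.802] w 0.817 gf 0.0 F [ 0.   0.  -0.1]
[ 3.390e-02 -4.000e-04  5.226e-01  6.500e-03  5.677e-01  1.351e-01] 0.0015483981133597288Traceback (most recent call last):
  File "<stdin>", line 4, in <module>
AttributeError: 'float' object has no attribute 'round'
```

```bash
python3 - <<'E'
from fk import *
D=data(); 
r=np.hypot(D[:,6],D[:,7])
print(np.c_[D[:,1:6],r,D[:,8],np.arctan2(D[:,7],D[:,6])-D[:,0]].round(4))
o=fit()
for d in D:
    x,R=fk(o.x,d[:6]); print(((x-d[6:9])*1000).round(1),round((R.inv()*Ro.from_rotvec(d[9:12])).magnitude(),3))
# with in-plane offset on link 2
A=np.c_[np.ones_like(r)]
a,b=D[:,1],D[:,1]+D[:,2]; n=len(r); O=np.ones(n);Z=0*O
M=np.r_[np.c_[O,Z,np.sin(a),np.cos(a),np.sin(b),np.cos(b)],np.c_[Z,O,np.cos(a),-np.sin(a),np.cos(b),-np.sin(b)]]
s,res,_,sv=np.linalg.lstsq(M,np.r_[r,D[:,8]],rcond=1e-4);print(s.round(3),sv.round(3),((M@s-np.r_[r,D[:,8]])*1000).round(1))
c=cam("top"); cv2.imwrite("pics/top1.png",c["image"][140:300,100:440,::-1].repeat(2,0).repeat(2,1))
from m import *
P,_=comp("top",(20,120,90),(34,255,255),(130,180,220,260),(-.01,.06),c); print(len(P),((np.percentile(P,1,0)+np.percentile(P,99,0))/2).round(4),np.median(P,0).round(4),np.ptp(P,0))
E
```

```text
[[ 8.3000e-02  1.8156e+00 -1.0000e-04  1.2440e+00  7.4310e-01  5.7820e-01
   2.3070e-01  4.3000e-02]
 [ 1.8670e-01  1.9280e+00  0.0000e+00  1.0242e+00  7.4000e-01  5.8030e-01
   1.1300e-01  4.2900e-02]
 [ 1.1480e-01  1.8018e+00 -5.0000e-04  1.2282e+00  1.8054e+00  5.9030e-01
   2.1950e-01  4.1900e-02]
 [ 3.0830e-01  1.9520e+00 -1.0000e-04  8.7860e-01  1.8021e+00  5.9270e-01
   3.0700e-02  4.2000e-02]
 [ 1.0300e-01  1.7826e+00  0.0000e+00  1.2478e+00  1.8022e+00  5.9400e-01
   2.3680e-01  4.2000e-02]]
[-12.6 -21.4   0. ] 0.0
[-13.5 -20.9   0. ] 0.0
[ 13.1 -21.1  -0. ] 0.0
[ 12.2 -21.7  -0. ] 0.0
[ 11.  -22.4  -0. ] 0.0
[-0.    -0.105  0.529 -0.     0.569  0.01 ] [3.866 3.866 0.235 0.235 0.031 0.031] [ 0.7 -0.7  1.8  0.2 -2.1  0.   0.1 -0.  -0.  -0. ]
1040 [0.5107 0.3084 0.0216] [0.5005 0.285  0.0147] [0.1724567  0.16968326 0.06386148]
```

View pics/top1.png

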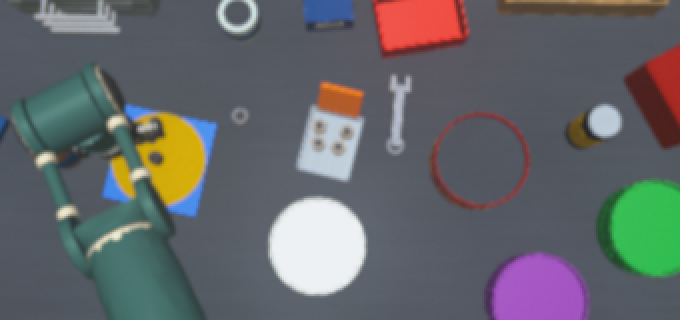

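The lid sits centred on the mat at crop (158,158), and the can is open at crop (480,160). Next I'll go to the tray and compute the tilt.

Call:
play_rows([
  [[0,0,0,0.056,0.38,0,40],[0,0,0,0.056,0.38,0,40],[0,0,0,0.056,0.38,0,40],[0,0,0,0.056,0.38,0,40],[0,0,0,0.056,0.38,0,40]],
])

```text
time: 7.65
tool_pos: [0.582, 0.1312, 0.2292]
tcp_rot: [3.112, 0.431, -0.008]
wrist_force: [0.8, 0.7, 0.3]
width: 0.466
grip_force: 0.0
```

Call:
play_rows([
  [[0,0,0,0.056,0.38,0,40],[0,0,0,0.056,0.38,0,40],[0,0,0,0.056,0.38,0,40],[0,0,0,0.056,0.38,0,40],[0,0,0,0.056,0.36,0,40]],
])

```text
time: 8.07
tool_pos: [0.6601, -0.0423, 0.2288]
tcp_rot: [-3.111, -0.429, 0.008]
wrist_force: [0.5, -0.0, 0.7]
width: 0.468
grip_force: 0.0
```

```bash
cat > g.py <<'E'
from h import *
a=np.radians(167); tx=np.array([np.cos(a),np.sin(a),0]); z=np.array([0,0,1.])
def tool(tx,pitch=0):  # tray x heading, nose-down pitch -> tool rotation
    ty=np.cross(z,tx); f=tx*np.cos(pitch)-z*np.sin(pitch); u=np.cross(f,ty)
    Y=-(.866*f+.5*u); Z=.5*f-.866*u; return Ro.from_matrix(np.c_[np.cross(Y,Z),Y,Z])
RG=tool(tx); G=np.array([.6192,-.0298,.061]); ZT=RG.as_matrix()[:,2]; TG=G+.019*ZT
E
python3 - <<'E'
from g import *
go(TG-.11*ZT,RG.as_rotvec()); print(TG,TG-.11*ZT)
E
```

```text
t 8.07 p [ 0.6601 -0.0423  0.2288] q [-0.102  0.243  1.634 -0.     1.269  1.195] w 0.468 gf 0.0 F [ 0.5 -0.   0.7]
shift [ 0.043 -0.011  0.89 ] mm 89.0
turn [ 0.936 -0.553 -2.089]
[ 0.60994328 -0.02766292  0.04454564] [ 0.66353481 -0.0400355   0.13980773]
```

Call:
play_rows([
  [[0.094,-0.055,-0.209,0,0,0,40],[0.094,-0.055,-0.209,0,0,0,40],[0.094,-0.055,-0.209,0,0,0,40],[0.094,-0.055,-0.209,0,0,0,40],[0.094,-0.055,-0.209,0,0,0,40]],
])

```text
time: 8.48
tool_pos: [0.6597, -0.0408, 0.2293]
tcp_rot: [-2.682, -1.141, 0.252]
wrist_force: [0.9, -0.9, -0.3]
width: 0.468
grip_force: 0.0
```

Call:
play_rows([
  [[0.094,-0.055,-0.209,0,0,0,40],[0.094,-0.055,-0.209,0,0,0,40],[0.094,-0.055,-0.209,0,0,0,40],[0.094,-0.055,-0.209,0,0,0,40],[0.094,-0.055,-0.209,0,0,0,40]],
])

```text
time: 8.9
tool_pos: [0.66, -0.0407, 0.2292]
tcp_rot: [-2.102, -1.682, 0.449]
wrist_force: [-0.5, 0.2, 0.4]
width: 0.469
grip_force: 0.0
```

Call:
play_rows([
  [[0,0,0,0,0,0,40],[0,0,0,0,0,0,40]],
])

```text
time: 9.07
tool_pos: [0.6604, -0.0399, 0.2285]
tcp_rot: [-2.111, -1.676, 0.448]
wrist_force: [-0.1, -1.2, 0.4]
width: 0.47
grip_force: 0.0
```

```bash
python3 - <<'E'
from g import *
go(TG-.11*ZT,RG.as_rotvec())
from fk import *
# refit: params d1,L2,L4,d6, lateral base offset; lateral could sit elsewhere
D=data(); f=lambda p:np.concatenate([fk([p[0],0,p[1],0,p[2],p[3]],d[:6])[0]+Ro.from_euler("z",d[0]).apply([0,p[4],0])-d[6:9] for d in D])
o=least_squares(f,[.1,.53,.57,.2,.025]);print(o.x.round(4),(o.fun*1000).round(1).tolist())
for d in D[-2:]:print([round((fk([.1,0,.53,0,.57,.2],d[:6])[1].inv()*Ro.from_rotvec(d[9:12])).magnitude(),3)])
E
```

```text
t 9.07 p [ 0.6604 -0.0399  0.2285] q [-0.126  0.594  1.237  0.054  1.833  0.103] w 0.47 gf 0.0 F [-0.1 -1.2  0.4]
shift [0.005 0.471 0.753] mm 89.0
turn [-0.001 -0.004 -0.002]
[0.2503 0.5103 0.5659 0.3459 0.0249] [0.0, -0.0, 0.0, 0.1, -0.1, -0.0, -0.0, 0.0, 0.0, 0.1, 0.1, -0.1, -0.0, -0.0, 0.0, -0.3, 0.0, 0.0, -0.0, -0.1, 0.1]
[0.0]
[0.0]
```

Call:
play_rows([
  [[0,0,0,0,0.16,0.25,45],[0,0,0,0,0.16,0.25,45],[0,0,0,0,0.15,0.25,45],[0,0,0,0,0,0.2,45],[0,0,0,0,0,0,45]],
])

```text
time: 9.48
tool_pos: [0.6503, -0.0381, 0.121]
tcp_rot: [-2.108, -1.673, 0.452]
wrist_force: [-0.6, -0.9, -0.6]
width: 0.527
grip_force: 0.0
```

```bash
python3 - <<'E'
from g import *
go(TG,RG.as_rotvec())
c=cam("scene"); cv2.imwrite("pics/s2.png",cv2.resize(c["image"][130:310,180:360,::-1],None,fx=3,fy=3))
E
cat > ik.py <<'E'
from g import *
from fk import fk
from scipy.optimize import least_squares
P=[.2503,0,.5103,0,.5659,.3459]
lo=np.array([-2.63,-.94,.31,-1.31,0,-2.55]);hi=np.array([2.63,2.18,2.57,4.45,2.66,2.55])
def FK(q):
    x,R=fk(P,q); return x+Ro.from_euler("z",q[0]).apply([0,.0249,0]),R
def ik(x,R,seeds):
    best=None
    for s in seeds:
        def f(q):
            X,r=FK(q); return np.r_[(X-x)*5,(r.inv()*R).as_rotvec()]
        o=least_squares(f,np.clip(s,lo+.01,hi-.01),bounds=(lo,hi))
        if best is None or o.cost<best.cost-1e-9: best=o
    return best.x,best.cost
E
cat > plan.py <<'E'
from ik import *
can=np.array([.505,-.282]); rng=np.random.default_rng(0)
seeds=[np.array([-.4,.5,1.3,q4,1.5,q6]) for q4 in(-1,0,1.2,3) for q6 in(-1.5,0,1.5)]
for phi in range(90,361,15):
    a=np.radians(phi); t=np.array([np.cos(a),np.sin(a),0]); row=[]
    for pit in(0,20,35,50):
        pr=np.radians(pit); f=t*np.cos(pr)-z*np.sin(pr); u=np.cross(f,np.cross(z,t))
        lip=np.r_[can-.02*t[:2],.125 if pit else .2]
        g=lip+f*(-.1415)+u*.057; R=tool(t,pr); tcp=g+.019*R.as_matrix()[:,2]
        q,c=ik(tcp,R,seeds); row.append((round(c,4),q.round(2).tolist()))
    print(phi,[r[0] for r in row],row[0][1],row[-1][1])
E
python3 plan.py
```

```text
t 9.48 p [ 0.6503 -0.0381  0.121 ] q [-0.125  0.652  1.35   0.053  1.667  0.095] w 0.527 gf 0.0 F [-0.6 -0.9 -0.6]
shift [0.01  0.027 0.87 ] mm 87.0
turn [-0.011 -0.004 -0.003]
90 [np.float64(0.0), np.float64(0.0), np.float64(0.0), np.float64(0.0)] [-0.91, 0.5, 1.35, 0.32, 1.71, 0.64] [-0.48, 0.04, 1.86, -0.35, 1.1, 1.22]
105 [np.float64(0.0), np.float64(0.0), np.float64(0.0), np.float64(0.0)] [-0.82, 0.6, 1.21, 0.24, 1.8, 0.49] [-0.5, 0.02, 1.88, -0.3, 1.02, 0.94]
120 [np.float64(0.0), np.float64(0.0), np.float64(0.0), np.float64(0.0)] [-0.73, 0.67, 1.09, 0.16, 1.87, 0.33] [-0.51, 0.01, 1.89, -0.22, 0.95, 0.63]
135 [np.float64(0.0), np.float64(0.0), np.float64(0.0), np.float64(0.0)] [-0.64, 0.72, 1.02, 0.08, 1.92, 0.16] [-0.53, -0.0, 1.9, -0.11, 0.9, 0.31]
150 [np.float64(0.0), np.float64(0.0), np.float64(0.0), np.float64(0.0)] [-0.54, 0.74, 0.99, -0.01, 1.94, -0.02] [-0.55, -0.0, 1.9, 0.01, 0.89, -0.04]
165 [np.float64(0.0), np.float64(0.0), np.float64(0.0), np.float64(0.0)] [-0.45, 0.72, 1.01, -0.1, 1.92, -0.2] [-0.58, -0.0, 1.9, 0.13, 0.91, -0.38]
180 [np.float64(0.0), np.float64
[... 1265 characters left out ...]
, 2.29, -0.52, 0.99, -1.94] [-0.54, 0.15, 1.73, 0.11, 1.56, -2.55]
315 [np.float64(0.0), np.float64(0.0068), np.float64(0.0274), np.float64(0.0547)] [-0.28, -0.55, 2.38, -0.32, 0.87, -2.48] [-0.46, 0.15, 1.74, -0.04, 1.57, -2.55]
330 [np.float64(0.014), np.float64(0.0396), np.float64(0.0762), np.float64(0.1169)] [-0.83, -0.65, 2.45, 0.4, 0.86, 2.55] [-0.72, 0.12, 1.78, 0.16, 1.54, 2.55]
345 [np.float64(0.0), np.float64(0.0024), np.float64(0.0178), np.float64(0.0412)] [-0.89, -0.57, 2.39, 0.38, 0.92, 2.34] [-0.63, 0.14, 1.74, 0.01, 1.57, 2.55]
360 [np.float64(0.0), np.float64(0.0), np.float64(0.0), np.float64(0.004)] [-1.08, -0.41, 2.3, 0.53, 1.05, 1.84] [-0.54, 0.15, 1.73, -0.14, 1.56, 2.55]
```

View pics/s2.png

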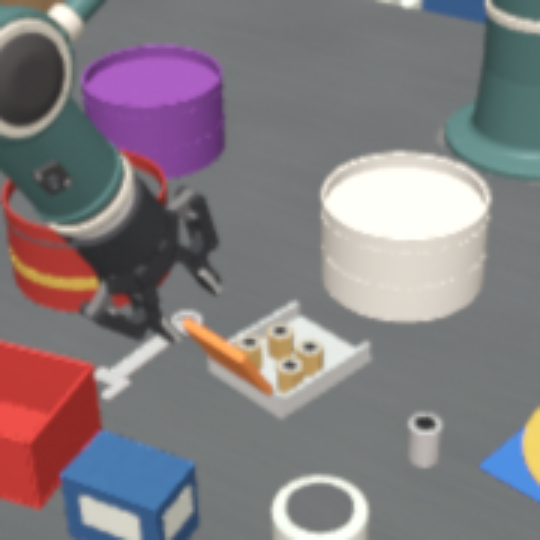

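The fingers straddle the orange flange line in the picture (flange top at about (230,350), jaw just behind it), so the approach is aligned. The IK shows that pouring with the same heading is easy, and the tool ends near vertical. Closing in.

Call:
play_rows([
  [[0,0,0,0,0.02,0.2,45],[0,0,0,0,0,0.25,45],[0,0,0,0,0,0.2,45],[0,0,0,0,0,0,45],[0,0,0,0,0,0,45]],
])

```text
time: 9.95
tool_pos: [0.6255, -0.0316, 0.0703]
tcp_rot: [-2.113, -1.681, 0.443]
wrist_force: [0.6, 0.1, 0.4]
width: 0.524
grip_force: 0.0
```

```bash
python3 - <<'E'
from g import *
go(TG,RG.as_rotvec())
E
```

```text
t 9.95 p [ 0.6255 -0.0316  0.0703] q [-0.121  0.647  1.455  0.055  1.556  0.091] w 0.524 gf 0.0 F [0.6 0.1 0.4]
shift [ 0.003 -0.012  0.303] mm 30.0
turn [ 0.01  -0.005  0.001]
```

Call:
play_rows([
  [[0,0,0,0,0,0.15,45],[0,0,0,0,0,0.15,45],[0,0,0,0,0,0,45],[0,0,0,0,0,0,30],[0,0,0,0,0,0,20]],
], newtons=90)

```text
time: 10.37
tool_pos: [0.613, -0.0285, 0.0451]
tcp_rot: [-2.114, -1.683, 0.44]
wrist_force: [-0.7, 0.8, 0.2]
width: 0.254
grip_force: 0.0
```

Call:
play_rows([
  [[0,0,0,0,0,0,14],[0,0,0,0,0,0,10],[0,0,0,0,0,0,5],[0,0,0,0,0,0,2],[0,0,0,0,0,0,0]],
])

```text
time: 10.78
tool_pos: [0.6118, -0.0283, 0.0452]
tcp_rot: [-2.112, -1.681, 0.442]
wrist_force: [1.0, 0.4, 6.5]
width: 0.106
grip_force: 87.9
```

```bash
python3 - <<'E'
from g import *
go(TG,RG.as_rotvec())
E
```

```text
t 10.78 p [ 0.6118 -0.0283  0.0452] q [-0.119  0.65   1.503  0.056  1.505  0.089] w 0.106 gf 87.9 F [1.  0.4 6.5]
shift [ 0.002 -0.013  0.015] mm 2.0
turn [ 0.01  -0.005  0.003]
```

Call:
play_rows([
  [[0,0,0,0,-0.05,-0.087,0],[0,0,0,0,-0.1,-0.173,0],[0,0,0,0,-0.15,-0.26,0],[0,0,0,0,-0.15,-0.26,0],[0,0,0,0,-0.15,-0.26,0]],
])

```text
time: 11.2
tool_pos: [0.6103, -0.0285, 0.1632]
tcp_rot: [-2.112, -1.681, 0.444]
wrist_force: [0.4, -0.5, -6.5]
width: 0.104
grip_force: 88.1
```

Call:
play_rows([
  [[0,0,0,0,-0.15,-0.26,0],[0,0,0,0,-0.15,-0.26,0],[0,0,0,0,-0.05,-0.087,0],[0,0,0,0,0,0,0],[0,0,0,0,0,0,0]],
])

```text
time: 11.62
tool_pos: [0.6105, -0.0287, 0.2323]
tcp_rot: [-2.113, -1.682, 0.442]
wrist_force: [-0.3, 0.8, -6.6]
width: 0.104
grip_force: 88.6
```

```bash
cat > pour.py <<'E'
from ik import *
# tray grasp point in tray frame taken as TG in tray at grasp: measured tcp
T0=np.array([.6118,-.0283,.0452]); tr0=np.array([.540,-.0116,0])
def tcp(lip,pit,phi=167):
    a=np.radians(phi); t=np.array([np.cos(a),np.sin(a),0]); p=np.radians(pit)
    f=t*np.cos(p)-z*np.sin(p); s=np.cross(z,t); u=np.cross(f,s)
    d=T0-(tr0+np.array([tx[0]*.06,tx[1]*.06,.004])); loc=[d@tx,d@np.cross(z,tx),d[2]]
    return np.array(lip)+loc[0]*f+loc[1]*s+loc[2]*u, tool(t,p)
E
python3 - <<'E'
from pour import *
can=np.array([.505,-.282]); t=tx
x,R=tcp(np.r_[can-.03*t[:2],.20],0); go(x,R.as_rotvec()); print(x)
c=cam("scene"); cv2.imwrite("pics/s3.png",cv2.resize(c["image"][110:310,160:400,::-1],None,fx=3,fy=3))
E
```

```text
t 11.62 p [ 0.6105 -0.0287  0.2323] q [-0.119  0.489  1.384  0.057  1.784  0.104] w 0.104 gf 88.6 F [-0.3  0.8 -6.6]
shift [-2.707  0.976 -0.668] mm 295.0
turn [ 0.012 -0.005  0.003]
[ 0.66449331 -0.31894559  0.2412    ]
```

View pics/s3.png

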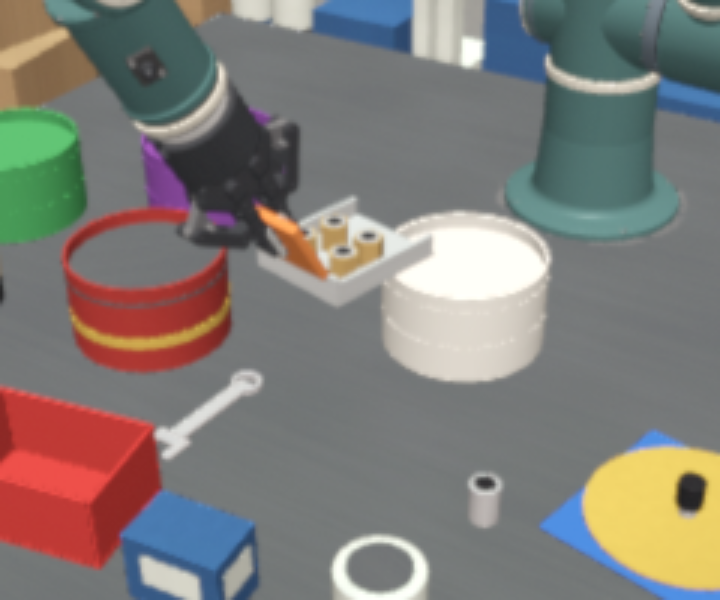

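The tray is held level with all four nuts aboard (crop around (345,240)). Now I'll carry it gently over the can.

Call:
play_rows([
  [[0,0,0,-0.046,0.017,-0.011,0],[0,0,0,-0.092,0.033,-0.023,0],[0,0,0,-0.147,0.053,-0.036,0],[0,0,0,-0.202,0.073,-0.05,0],[0,0,0,-0.248,0.089,-0.061,0]],
])

```text
time: 12.08
tool_pos: [0.6246, -0.1084, 0.2344]
tcp_rot: [-2.109, -1.681, 0.445]
wrist_force: [1.0, 0.7, -5.7]
width: 0.107
grip_force: 88.7
```

Call:
play_rows([
  [[0,0,0,-0.275,0.099,-0.068,0],[0,0,0,-0.275,0.099,-0.068,0],[0,0,0,-0.275,0.099,-0.068,0],[0,0,0,-0.275,0.099,-0.068,0],[0,0,0,-0.248,0.089,-0.061,0]],
])

```text
time: 12.5
tool_pos: [0.6511, -0.2556, 0.2386]
tcp_rot: [-2.112, -1.679, 0.445]
wrist_force: [-0.1, -1.5, -6.2]
width: 0.107
grip_force: 88.5
```

Call:
play_rows([
  [[0,0,0,-0.202,0.073,-0.05,0],[0,0,0,-0.147,0.053,-0.036,0],[0,0,0,-0.11,0.04,-0.027,0],[0,0,0,-0.092,0.033,-0.023,0],[0,0,0,-0.073,0.026,-0.018,0]],
])

```text
time: 12.92
tool_pos: [0.6637, -0.3203, 0.241]
tcp_rot: [-2.111, -1.679, 0.444]
wrist_force: [0.4, 1.3, -5.9]
width: 0.105
grip_force: 88.4
```

Call:
play_rows([
  [[0,0,0,0,0,0,0],[0,0,0,0,0,0,0]],
])

```text
time: 13.08
tool_pos: [0.664, -0.3187, 0.2417]
tcp_rot: [-2.111, -1.681, 0.443]
wrist_force: [-0.7, -0.5, -6.4]
width: 0.108
grip_force: 88.3
```

```bash
python3 - <<'E'
from pour import *
can=np.array([.505,-.282]); s,R0=st()
# rows: pitch from 0 to 45 in 5deg steps, lip drops .20->.125; shifts in frame after / before each row's turn
prev=tcp(np.r_[can-.03*tx[:2],.20],0); print("err",R0.inv().apply(prev[0]-s["tool_pos"])*10,(R0.inv()*prev[1]).as_rotvec()/.5)
for p in range(5,51,5):
    x,R=tcp(np.r_[can-.03*tx[:2],max(.125,.20-.0025*p)],p)
    print(p,"turn",((prev[1].inv()*R).as_rotvec()/.5).round(3),"shift before-axes",(prev[1].inv().apply(x-prev[0])*10).round(3),"after",(R.inv().apply(x-prev[0])*10).round(3)); prev=(x,R)
    q,c=ik(x,R,[s["q"]]);
    if p%25==0: print(q.round(2),c)
c=cam("top");cv2.imwrite("pics/t4.png",cv2.resize(c["image"][140:300,230:430,::-1],None,fx=4,fy=3.75))
E
```

```text
t 13.08 p [ 0.664  -0.3187  0.2417] q [-0.434  0.742  0.978 -0.106  1.931 -0.22 ] w 0.108 gf 88.3 F [-0.7 -0.5 -6.4]
err [-0.00184809  0.00671509  0.00153273] [ 0.00722555 -0.00601037  0.00356757]
5 turn [-0.175  0.     0.   ] shift before-axes [ 0.    -0.03   0.029] after [ 0.    -0.033  0.026]
10 turn [-0.175  0.     0.   ] shift before-axes [-0.    -0.04   0.034] after [-0.    -0.043  0.031]
15 turn [-0.175 -0.    -0.   ] shift before-axes [ 0.    -0.05   0.038] after [ 0.    -0.053  0.034]
20 turn [-0.175 -0.     0.   ] shift before-axes [-0.    -0.061  0.042] after [-0.    -0.064  0.036]
25 turn [-0.175  0.    -0.   ] shift before-axes [ 0.    -0.071  0.044] after [ 0.    -0.075  0.038]
[-0.48  0.38  1.45 -0.02  1.39 -0.25] 1.5602933575554895e-29
30 turn [-0.175  0.     0.   ] shift before-axes [ 0.    -0.082  0.045] after [ 0.    -0.086  0.038]
35 turn [-0.175 -0.    -0.   ] shift before-axes [-0.    -0.093 -0.079] after [-0.    -0.086 -0.087]
40 turn [-0.175  0.     0.   ] shift before-axes [ 0.    -0.093 -0.079] after [ 0.    -0.086 -0.087]
45 turn [-0.175 -0.     0.   ] shift before-axes [ 0.    -0.093 -0.079] after [ 0.    -0.086 -0.087]
50 turn [-0.175 -0.     0.   ] shift before-axes [-0.    -0.093 -0.079] after [-0.    -0.086 -0.087]
[-0.57  0.02  1.88  0.15  0.92 -0.42] 3.767760215614948e-27
```

View pics/t4.png

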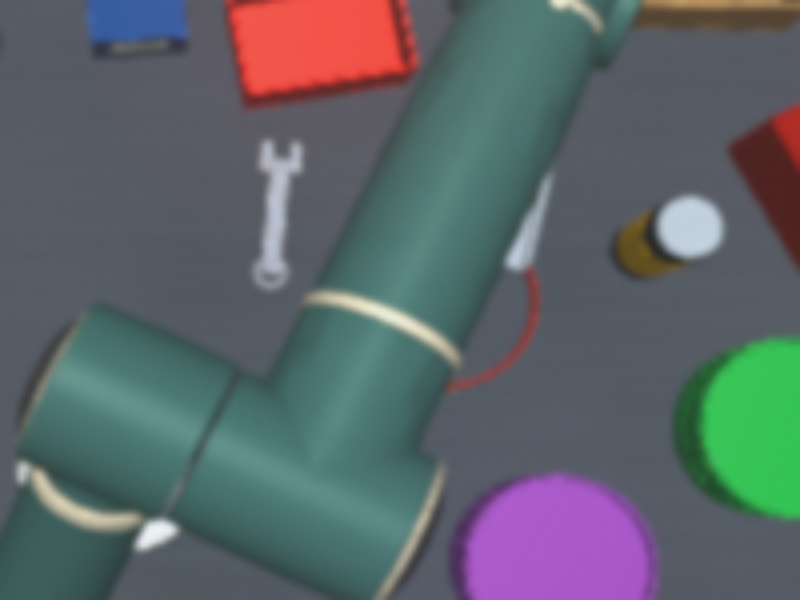

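The view confirms the tray's front-right corner at crop (520,265), inside the can mouth. Now I'll tip it gradually.

Call:
play_rows([
  [[-0.175,0,0,0,-0.03,0.03,0],[-0.175,0,0,0,-0.04,0.033,0],[-0.175,0,0,0,-0.05,0.037,0],[-0.175,0,0,0,-0.06,0.04,0],[-0.175,0,0,0,-0.07,0.042,0]],
])

```text
time: 13.55
tool_pos: [0.6351, -0.3104, 0.2335]
tcp_rot: [-2.407, -1.919, 0.071]
wrist_force: [-0.3, -1.6, -6.5]
width: 0.103
grip_force: 89.2
```

Call:
play_rows([
  [[-0.175,0,0,0,-0.083,0.042,0],[0,0,0,0,0,0,0],[0,0,0,0,0,0,0],[0,0,0,0,0,0,0],[0,0,0,0,0,0,0]],
])

```text
time: 13.97
tool_pos: [0.6288, -0.3104, 0.2305]
tcp_rot: [2.454, 1.955, 0.01]
wrist_force: [-0.4, -0.5, -4.8]
width: 0.102
grip_force: 90.4
```

Call:
play_rows([
  [[-0.175,0,0,0,-0.09,-0.083,0],[-0.175,0,0,0,-0.09,-0.083,0],[0,0,0,0,0,0,0],[0,0,0,0,0,0,0],[0,0,0,0,0,0,0]],
])

```text
time: 14.38
tool_pos: [0.6104, -0.3068, 0.2464]
tcp_rot: [2.344, 1.865, 0.173]
wrist_force: [0.3, -0.2, -3.3]
width: 0.102
grip_force: 93.5
```

```bash
python3 - <<'E'
from pour import *
can=np.array([.505,-.282])
x,R=tcp(np.r_[can-.03*tx[:2],.125],40); go(x,R.as_rotvec())
c=cam("scene"); cv2.imwrite("pics/s5.png",cv2.resize(c["image"][90:270,130:370,::-1],None,fx=3,fy=3))
E
```

```text
t 14.38 p [ 0.6104 -0.3068  0.2464] q [-0.531  0.16   1.712  0.063  1.098 -0.328] w 0.102 gf 93.5 F [ 0.3 -0.2 -3.3]
shift [ 0.003 -0.03   0.034] mm 5.0
turn [ 0.016 -0.004  0.   ]
```

View pics/s5.png

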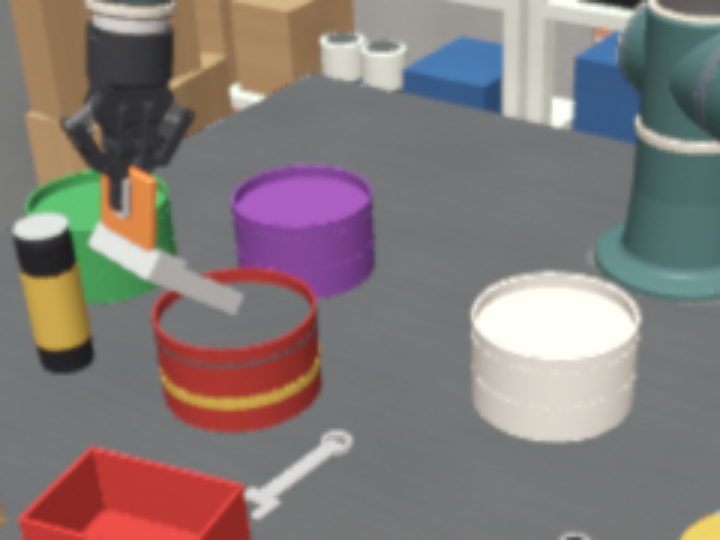

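The tray is tipped with its lip inside the mouth at crop (240,300). The wrist force has fallen from 6.4 to 3.3 N, so the nuts appear to be out. I'll tip a little further to make sure.

Call:
play_rows([
  [[-0.175,0,0,0,-0.09,-0.08,0],[-0.175,0,0,0,-0.09,-0.08,0],[-0.175,0,0,0,-0.09,-0.08,0],[0,0,0,0,0,0,0],[0,0,0,0,0,0,0]],
])

```text
time: 14.85
tool_pos: [0.5761, -0.2984, 0.2598]
tcp_rot: [2.171, 1.725, 0.39]
wrist_force: [0.0, -0.3, -3.6]
width: 0.11
grip_force: 93.5
```

Call:
play_rows([
  [[0,0,0,0,0,0,0],[0,0,0,0,0,0,0],[0,0,0,0,0,-0.3,0],[0,0,0,0,0,-0.4,0],[0,0,0,0,0,-0.3,0]],
])

```text
time: 15.27
tool_pos: [0.5364, -0.2899, 0.3537]
tcp_rot: [2.167, 1.725, 0.392]
wrist_force: [-0.3, -0.5, -1.8]
width: 0.106
grip_force: 93.5
```

```bash
python3 - <<'E'
from pour import *
s,R=st()
x,RT=tcp([.4815+.006,-.0116+.0135-.0,.25],0); 
RT=RG; print("turn back",((R.inv()*RT).as_rotvec()/.5).round(3)); d=T0+[0,0,.25]-s["tool_pos"]; print("then shift",(RT.inv().apply(d)*10).round(3))
c=cam("top"); from m import *
P,m=comp("top",(14,60,60),(30,255,255),(310,190,375,255),(-.01,.09),c); n,l,S,ce=cv2.connectedComponentsWithStats(m.astype(np.uint8));print(S[1:,4],ce[1:].round())
cv2.imwrite("pics/t6.png",cv2.resize(c["image"][160:270,290:420,::-1],None,fx=5,fy=5))
F=[bot.read_state()["wrist_force"][2]];print(F)
E
```

```text
t 15.27 p [ 0.5364 -0.2899  0.3537] q [-0.635 -0.181  1.905  0.205  1.017 -0.482] w 0.106 gf 93.5 F [-0.3 -0.5 -1.8]
turn back [ 1.935 -0.004  0.003]
then shift [2.719 0.419 0.434]
[] []
[np.float64(2.7280558946207556)]
```

View pics/t6.png

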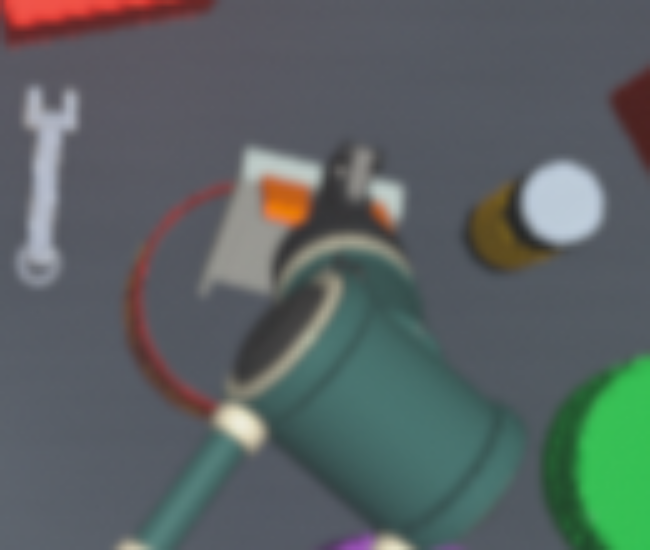

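The arm blocks the view of the can's inside, with the tray visible at crop (250,230). I'll level the tray and carry it back, then check for the nuts.

Call:
play_rows([
  [[0.22,0,0,0,0,0,0],[0.22,0,0,0,0,0,0],[0.22,0,0,0,0,0,0],[0.22,0,0,0,0,0,0],[0.22,0,0,0,0,0,0]],
])

```text
time: 15.73
tool_pos: [0.5381, -0.2904, 0.3533]
tcp_rot: [-2.391, -1.903, 0.101]
wrist_force: [0.5, -0.8, -3.7]
width: 0.098
grip_force: 93.4
```

Call:
play_rows([
  [[0.22,0,0,0,0,0,0],[0.22,0,0,0,0,0,0],[0.22,0,0,0,0,0,0],[0.175,0,0,0,0,0,0],[0,0,0,0,0,0,0]],
])

```text
time: 16.15
tool_pos: [0.5396, -0.29, 0.345]
tcp_rot: [-2.102, -1.678, 0.45]
wrist_force: [0.9, 0.7, -5.9]
width: 0.103
grip_force: 93.5
```

Call:
play_rows([
  [[0,0,0,0.15,0.023,0.024,0],[0,0,0,0.3,0.046,0.048,0],[0,0,0,0.35,0.054,0.056,0],[0,0,0,0.35,0.054,0.056,0],[0,0,0,0.35,0.054,0.056,0]],
])

```text
time: 16.57
tool_pos: [0.5783, -0.1433, 0.3203]
tcp_rot: [-2.114, -1.682, 0.441]
wrist_force: [1.1, -1.1, -3.7]
width: 0.106
grip_force: 93.5
```

Call:
play_rows([
  [[0,0,0,0.35,0.054,0.056,0],[0,0,0,0.35,0.054,0.056,0],[0,0,0,0.3,0.046,0.048,0],[0,0,0,0.22,0.034,0.035,0],[0,0,0,0,0,0,0]],
])

```text
time: 16.98
tool_pos: [0.6121, -0.0218, 0.2932]
tcp_rot: [-2.106, -1.686, 0.44]
wrist_force: [-0.3, 0.6, -4.3]
width: 0.105
grip_force: 93.4
```

```bash
python3 - <<'E'
from pour import *
go(T0+[0,0,.03],RG.as_rotvec()); go(T0,RG.as_rotvec())
c=cam("top"); W=world(c); from m import *
P,m=comp("top",(12,50,50),(32,255,255),(310,185,375,250),(-.01,.06),c); n,l,S,ce=cv2.connectedComponentsWithStats(m.astype(np.uint8))
for i in range(1,n): print(S[i,4],ce[i].round(1),np.median(W[l==i],0).round(3))
P,_=comp("top",(0,120,60),(8,255,255),(305,180,380,260),(.08,.12),c);print("can",((np.percentile(P,1,0)+np.percentile(P,99,0))/2).round(4))
a=cv2.resize(c["image"][150:300,290:390,::-1],(400,600));b=cv2.resize(cam("scene")["image"][130:280,150:250,::-1],(400,600))
cv2.imwrite("pics/t7.png",np.hstack([a,b]))
E
```

```text
t 16.98 p [ 0.6121 -0.0218  0.2932] q [-0.111  0.461  1.313  0.064  1.884  0.113] w 0.105 gf 93.4 F [-0.3  0.6 -4.3]
shift [-0.078  1.092  1.887] mm 218.0
turn [ 0.008 -0.007  0.015]
t 16.98 p [ 0.6121 -0.0218  0.2932] q [-0.111  0.461  1.313  0.064  1.884  0.113] w 0.105 gf 93.4 F [-0.3  0.6 -4.3]
shift [-0.08   1.241  2.147] mm 248.0
turn [ 0.008 -0.007  0.015]
can [ 0.4782 -0.2431  0.0935]
```

View pics/t7.png

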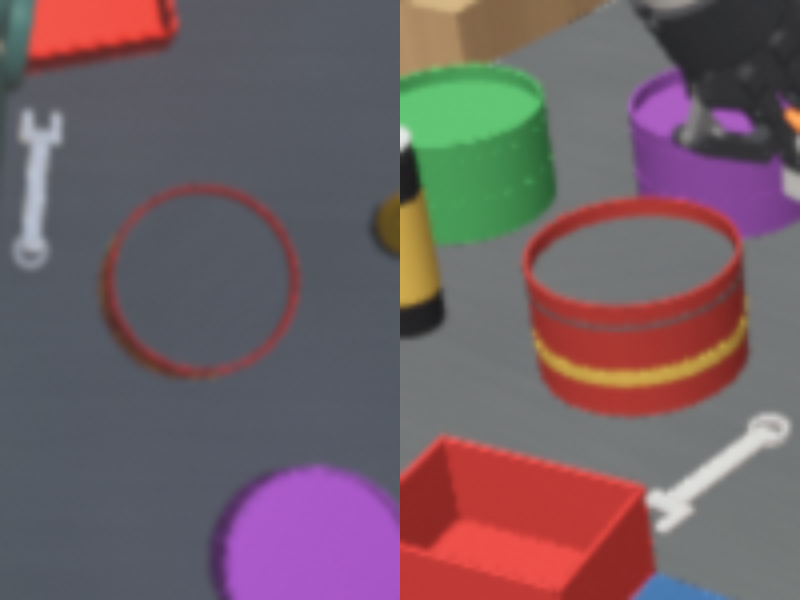

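Both views show the can upright in place, and its inside at crop (203,280) shows only a grey surface. My picture quota is used up, so I'll check by depth and brass-colour pixels instead.

```bash
python3 - <<'E'
from pour import *; from m import *
F=[]
for n in("top","scene"):
    c=cam(n); W=world(c); F.append(bot.read_state()["wrist_force"][2])
    d=np.hypot(W[...,0]-.505,W[...,1]+.282); k=(d<.07)&(W[...,2]<.13)
    print(n,"inside z pct",np.percentile(W[k][:,2],[1,10,50,90,99]).round(3),k.sum())
    hsv=cv2.cvtColor(c["image"],cv2.COLOR_RGB2HSV); m=(cv2.inRange(hsv,(12,70,70),(28,255,255))>0)&(c["depth"]>0)
    q,l,S,ce=cv2.connectedComponentsWithStats(m.astype(np.uint8))
    for i in range(1,q):
        w=np.median(W[l==i],0)
        if S[i,4]>5 and .2<w[0]<.95 and abs(w[1])<.7 and w[2]<.4: print(S[i,4],ce[i].round(),w.round(3))
for _ in range(8): cam("top"); F.append(bot.read_state()["wrist_force"][2])
print(np.mean(F),np.std(F))
E
```

```text
top inside z pct [0.075 0.079 0.084 0.09  0.093] 1170
1866 [390. 128.] [ 0.846 -0.472  0.052]
1680 [179. 219.] [0.505 0.308 0.015]
131 [390. 206.] [ 0.555 -0.462  0.086]
203 [126. 212.] [0.513 0.47  0.133]
scene inside z pct [0.079 0.081 0.083 0.084 0.086] 705
151 [257. 168.] [0.633 0.002 0.317]
496 [148. 193.] [ 0.589 -0.465  0.079]
238 [211. 220.] [ 0.569 -0.228  0.036]
3549 [ 78. 256.] [ 0.913 -0.387  0.056]
2487 [389. 282.] [0.513 0.316 0.013]
928 [468. 279.] [0.54  0.487 0.125]
199 [456. 319.] [0.551 0.489 0.013]
-3.639499455934407 0.45418595454717664
```

```bash
python3 - <<'E'
from pour import *
c=cam("scene"); W=world(c); s,_=st()
o=tr0+s["tool_pos"]-T0; L=W-o; fx=L@tx; sy=L@np.cross(z,tx); h=L[...,2]
k=(abs(fx)<58)&(abs(fx)<.055)&(abs(sy)<.044)&(h>-.01)&(h<.06)
print("tray pixels",k.sum(),"height pct",np.percentile(h[k],[1,10,50,90,99]).round(3))
hsv=cv2.cvtColor(c["image"],cv2.COLOR_RGB2HSV)[k]; print("sat pct",np.percentile(hsv[:,1],[50,90,99,100]), "brass",((hsv[:,1]>70)&(hsv[:,0]>12)&(hsv[:,0]<30)).sum())
b=cv2.cvtColor(c["image"],cv2.COLOR_RGB2HSV)[150:185,235:280]; bw=W[150:185,235:280]; m=(b[...,1]>70)&(b[...,0]>12)&(b[...,0]<28); print("grip blob tray-x,z",np.percentile(fx[150:185,235:280][m],[5,50,95]).round(3),np.percentile(h[150:185,235:280][m],[5,50,95]).round(3),np.median(b[m],0))
d=dict(np.load("scene0.npz")); hs=cv2.cvtColor(d["image"],cv2.COLOR_RGB2HSV)
print("start grip px hue",np.median(hs[238:252,245:262].reshape(-1,3),0))
E
```

```text
t 17.63 p [ 0.6106 -0.0279  0.293 ] q [-0.119  0.462  1.313  0.06   1.888  0.111] w 0.108 gf 93.4 F [-0.3  0.4 -3.9]
tray pixels 345 height pct [0.    0.001 0.003 0.004 0.005]
sat pct [ 5.    5.   33.88 67.  ] brass 0
grip blob tray-x,z [-0.1   -0.097 -0.091] [0.08  0.083 0.085] [ 14. 160. 254.]
start grip px hue [ 14.  129.5 164. ]
```

The tray is empty and level, with its floor bare, and there's no brass on the bench. The wrist-force drop matches four nuts. Setting the tray down where it was.

Call:
play_rows([
  [[0,0,0,0,0.175,0.303,0],[0,0,0,0,0.175,0.303,0],[0,0,0,0,0.175,0.303,0],[0,0,0,0,0.175,0.303,0],[0,0,0,0,0.175,0.303,0]],
])

```text
time: 18.05
tool_pos: [0.6106, -0.0271, 0.1166]
tcp_rot: [-2.108, -1.679, 0.447]
wrist_force: [0.3, 0.3, -3.0]
width: 0.106
grip_force: 93.4
```

Call:
play_rows([
  [[0,0,0,0,0.15,0.26,0],[0,0,0,0,0.1,0.173,0],[0,0,0,0,0.04,0.07,0],[0,0,0,0,0,0,0],[0,0,0,0,0,0,0]],
])

```text
time: 18.47
tool_pos: [0.6108, -0.0268, 0.0606]
tcp_rot: [-2.108, -1.678, 0.447]
wrist_force: [0.4, -0.1, -3.0]
width: 0.102
grip_force: 93.5
```

```bash
python3 - <<'E'
from pour import *
go(T0,RG.as_rotvec())
E
```

```text
t 18.47 p [ 0.6108 -0.0268  0.0606] q [-0.117  0.636  1.496  0.057  1.532  0.091] w 0.102 gf 93.5 F [ 0.4 -0.1 -3. ]
shift [-0.012  0.088  0.127] mm 15.0
turn [-0.002 -0.005  0.003]
```

Call:
play_rows([
  [[0,0,0,0,0.03,0.052,0],[0,0,0,0,0.025,0.043,0],[0,0,0,0,0.015,0.026,0],[0,0,0,0,0,0,0],[0,0,0,0,0,0,0]],
])

```text
time: 18.88
tool_pos: [0.6105, -0.0267, 0.0463]
tcp_rot: [-2.108, -1.679, 0.447]
wrist_force: [0.1, 0.3, -4.3]
width: 0.105
grip_force: 93.4
```

```bash
python3 - <<'E'
from pour import *
go(T0,RG.as_rotvec())
E
```

```text
t 18.88 p [ 0.6105 -0.0267  0.0463] q [-0.117  0.65   1.502  0.057  1.511  0.09 ] w 0.105 gf 93.4 F [ 0.1  0.3 -4.3]
shift [-0.012  0.019  0.001] mm 2.0
turn [-0.001 -0.005  0.003]
```

One more millimetre down, then release and back out along the fingers.

Call:
play_rows([
  [[0,0,0,0,0.005,0.01,0],[0,0,0,0,0.005,0.01,0],[0,0,0,0,0,0,0],[0,0,0,0,0,0,12],[0,0,0,0,0,0,20]],
])

```text
time: 19.3
tool_pos: [0.6105, -0.0267, 0.0441]
tcp_rot: [-2.108, -1.678, 0.447]
wrist_force: [0.2, 0.0, 0.2]
width: 0.231
grip_force: 0.0
```

Call:
play_rows([
  [[0,0,0,0,0,0,35],[0,0,0,0,0,0,40],[0,0,0,0,0,0,40],[0,0,0,0,0,0,40],[0,0,0,0,0,-0.1,40]],
])

```text
time: 19.72
tool_pos: [0.6132, -0.0275, 0.0509]
tcp_rot: [-2.105, -1.676, 0.451]
wrist_force: [-0.1, 0.6, 0.2]
width: 0.473
grip_force: 0.0
```

Call:
play_rows([
  [[0,0,0,0,0,-0.2,40],[0,0,0,0,0,-0.3,40],[0,0,0,0,0,-0.4,40],[0,0,0,0,0,-0.4,40],[0,0,0,0,0,-0.4,40]],
])

```text
time: 20.13
tool_pos: [0.6987, -0.0476, 0.2019]
tcp_rot: [-2.108, -1.678, 0.447]
wrist_force: [1.1, 0.3, -0.6]
width: 0.468
grip_force: 0.0
```

Call:
play_rows([
  [[0,0,0,0,0,-0.2,40],[0,0,0,0,0,0,40],[0,0,0,0,0,0,40],[0,0,0,0,0,0,40],[0,0,0,0,0,0,40]],
])

```text
time: 20.55
tool_pos: [0.7065, -0.0494, 0.2148]
tcp_rot: [-2.105, -1.676, 0.451]
wrist_force: [0.4, -0.0, 0.3]
width: 0.464
grip_force: 0.0
```

```bash
python3 - <<'E'
from pour import *; from m import *
st(); c=cam("scene"); W=world(c); L=W-tr0; fx=L@tx; sy=L@np.cross(z,tx)
k=(abs(fx)<.055)&(abs(sy)<.042)&(W[...,2]<.02)&(W[...,2]>-.01)
A=np.c_[fx[k],sy[k],np.ones(k.sum())]; print("floor plane",np.linalg.lstsq(A,W[k][:,2],rcond=None)[0].round(4),k.sum())
P,_=comp("scene",(20,120,90),(34,255,255),(330,240,450,330),(-.01,.03),c);print("lid",((np.percentile(P,1,0)+np.percentile(P,99,0))/2).round(4))
# changes against the first picture, world positions
d=dict(np.load("scene0.npz")); df=cv2.absdiff(c["image"],d["image"]).max(2)>60
n,l,S,ce=cv2.connectedComponentsWithStats(cv2.morphologyEx(df.astype(np.uint8),cv2.MORPH_OPEN,np.ones((3,3))))
for i in range(1,n):
    if S[i,4]>25: print(S[i,4],ce[i].round(),np.median(W[l==i],0).round(3))
E
```

```text
t 20.55 p [ 0.7065 -0.0494  0.2148] q [-0.13   0.7    1.097  0.053  1.871  0.098] w 0.464 gf 0.0 F [ 0.4 -0.   0.3]
floor plane [-0.0005 -0.0011  0.0027] 456
lid [0.5053 0.3091 0.0127]
1076 [175.  22.] [-0.906 -1.788  0.275]
4226 [245.  43.] [ 0.622 -0.011  0.589]
292 [312.  12.] [0.421 0.019 0.619]
4259 [370.  55.] [0.22  0.126 0.448]
349 [378.   9.] [0.37  0.153 0.627]
35 [173.  62.] [ 0.739 -0.117  0.566]
474 [349.  73.] [-0.65  -0.334  0.179]
166 [171.  76.] [ 0.747 -0.116  0.543]
48 [159.  86.] [ 0.785 -0.117  0.531]
109 [174.  98.] [ 0.838 -0.027  0.537]
65 [187.  96.] [ 0.811 -0.022  0.533]
67 [339.  96.] [ 0.027 -0.079  0.291]
930 [153. 115.] [ 0.891 -0.025  0.522]
43 [358.  95.] [ 0.058 -0.001  0.322]
133 [354. 107.] [ 0.06  -0.006  0.28 ]
764 [405. 128.] [0.073 0.178 0.246]
378 [352. 128.] [ 0.058 -0.009  0.182]
47 [136. 120.] [ 0.92  -0.036  0.523]
169 [119. 126.] [ 0.915 -0.094  0.5  ]
824 [161. 152.] [ 0.861 -0.052  0.434]
161 [185. 174.] [ 0.821 -0.045  0.371]
1749 [208. 193.] [ 0.76  -0.048  0.289]
224 [277. 249.] [ 0.531 -0.009  0.003]
2691 [389. 282.] [0.514 0.315 0.013]
```

The only bench-level changes are the tray's emptied floor and the lid on the mat. The tray is flat, nothing touches the arm, and no bystander has moved. Handing in.

```bash
python3 -c "
from workcell import bot
print(bot.finish_job())"
```

```text
the job is handed in; nothing more can be done
None
```

I handed the job in at about 20.6 s: the lid is knob up on the mat, the empty tray is flat on the bench and the other things are undisturbed, but `finish_job` gave no verdict and I inferred the four nuts are in the can (from the weight drop, the bare tray and no brass on the bench) because a surface inside the can hides them.

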